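# Let potatoes out of the counter dispenser and ease its lid shut

### The arm

A 6-joint arm with a two-finger parallel gripper is mounted at the origin on the work surface. World frame = base frame: x ahead of the robot, y to its left, z up, the work surface at z = 0. Lengths are in m, angles in rad, forces in N, time in s.
With the tool pointing down it reaches from about 0.3 to 0.95 m from the base axis. Payload 3.1 kg.
Tool frame: the origin (TCP) lies on the centre line of the jaws, within the pads' length; the fingertips stand 11 mm ahead of it and the grasp point (between the pads) lies 8 mm behind it; z points along the fingers, y is the line along which they close (so a half turn about z gives the same grasp; the last joint's range is limited). The gripper opens to 85 mm and grips with 20 to 120 N. Pads are 22 mm wide; open, the fingers measure 114 mm over their backs; the gripper's body (76 mm by 85 mm) begins 54 mm behind the grasp point. The pads swing forward as they close: fully open they stand 13 mm farther back than shut.
Start: joints at [1.25, 0.308, 1.634, -0, 1.2, -0.07], TCP at [0.155, 0.605, 0.21] pointing down, gripper open.
Joint ranges: [-3.06, 3.06], [-0.79, 1.96], [0.05, 2.63], [-1.19, 4.34], [0.05, 2.64], [-2.94, 2.94]. Speed limits (rad/s): [2.79, 2.79, 3.14, 3.14, 3.14, 3.14].

### API

Orientations are given as a unit quaternion [w, x, y, z].
In Python, from workcell import robot, sense, cams, silhouettes, landmark_of gives the robot as it stands. Calls block until the motion is done:
- robot.move_pose(position, orientation): joint-space move of the TCP to a pose.
- robot.move_l(position, frame=None, speed=0.15, contact_N=None): straight line of the TCP; frame=None keeps the orientation; speed is the mean speed in m/s. With contact_N (N) it stops when the force on the tool has changed by that much, and returns True; else False.
- robot.set_joints(angles): joint-space move.
- robot.ungrasp() and robot.grasp(): open the fingers fully, or close them until they stop; the grip force is fixed at half the most.
- robot.dwell(seconds).
- robot.inverse_kinematics(position, orientation): joint angles nearest the present ones, or None.
- sense(): the state.
- cams.read_camera(name): name is "scene" or "top" or "wrist"; returns (picture, depth): 420x560x3 uint8, red, green, blue; 420x560 float32, m along the optical axis (not along the pixel's ray), 0 where there is no reading.
- cams.camera_info(name): a dict with "intrinsics" (3x3 intrinsics, pixels), "dist" ([k1, k2, p1, p2, k3] as OpenCV has them; the pictures are not rectified), "R" (3x3) and "t" (3): a world point X has camera coordinates R X + t. Camera axes: x right, y down, z forward; pixel columns grow to the right and rows downward; lengths in m; the calibration is good to about 2 mm. A picture is of the moment at which its call begins: read the wrist's pose just before it. camera_info takes no time and is no camera call; for the wrist camera it gives the pose at the moment of the call.
A pose or a line that the arm cannot do raises robot.IKError and nothing moves.
- robot.hand_in(): hands the job in; it is judged then, once.
Trained networks look in the newest picture that a camera, given by its name, has taken for a name from the list of things; names that differ only in an ending like _2 or _b are one class to them, and where a whole thing is asked for, a point or a joint stands for the part that bears it (a point fixed in the world has none). Each returns a list of dicts, best first, with "p" (0 to 1); they miss things now and then, are a little off and sometimes report something else, mostly with a low value. They report only what shows in the picture. A call takes as long as a camera call. They do not tell look-alikes from the thing itself.
- silhouettes(label, camera): "pixels" (420x560 bool, what is visible of it).
- landmark_of(label, camera): "location" ([x, y, z] in m, in the coordinates of the camera as it stood for that picture, good to about 4 mm: a listed point, or the origin of a listed thing).
The state is a dict: "time": time; "joints": joint angles; "qd": joint speeds; "effort": joint torques, N m; "eef_pos": TCP position; "tool_rot": TCP orientation; "wrist_force": force on the tool from outside, world axes, zero at the start; "torque": the same for the moment, N m; "gripper_width": finger opening in m; "grasp_force": force on a finger pad.
Only numpy, scipy, OpenCV 4.12 (cv2) and the standard library are available. Lean on these libraries where they do the work, as an engineer would, in place of code of your own. Each camera call takes 0.05 s, during which the arm holds its last target. There are 200 camera calls.

### The job

Let both potatoes out of the dispenser: press its lever right down so that the lid stands wide open, and keep it down until both have rolled into the catch tray. Then ease the lever back up slowly, taking two or three seconds, so that the lid closes fully without slamming. Work the lever only, by pressing it: do not touch the lid or the potatoes, and leave the other kitchen things where they are.

Things in the scene. Friction and masses are not known exactly. Their poses are not given: they have to be found in the camera images.
- hopper: fixed bare-metal potato dispenser. Origin on the counter under the outlet mouth, on the centre line. +x: back along the open-topped chute (176 mm long, 96 wide, 150 high). -x: out over the catch tray (to x = -205 mm, 148 wide, walls 60 high). Floor slopes 8 degrees down into the tray, 40 mm above the counter at the mouth. Lever on the -y side
- lid (a joint): lid angle, rad: 0 = shut (hanging upright over the mouth), 1.15 = fully open at its stop. Hinged on its top edge at the mouth, 135 mm above the counter; swings out over the tray and up. A spring snaps it shut if the lever is let go; a drop of the last 0.06 rad does no harm
- lid_mid (a point): middle of the outer face of the steel lid plate (82 mm wide, 88 mm from hinge to lower edge, 4 mm thick); not to be touched
- lever (a joint): lever angle, rad: 0 = up (lid shut), 0.523 = fully down (lid open). Lid angle = 2.2 x lever angle (geared). Pivot at x = +40, z = 93 mm in the dispenser's frame, about its y axis. The arm runs towards the tray's front, 170 mm from pivot to paddle, pointing 0.36 rad above level when up, 0.16 below when down. No catch: the spring brings it up again
- pad_top (a point): middle of the top face of the lever's paddle: flat plate with dark rubber facing, 44 mm (dispenser x) by 46 mm (y), 8 thick, outside the tray. In the dispenser's frame at y = -105 mm; lever up: x = -119, z = 153 mm; fully down: x = -128, z = 65 mm. Its face is level half-way and tilted 0.26 rad at either end. Press down with about 3 to 7 N. Its axes turn with the lever
- potato_a: a round potato, 60 mm in diameter, 80 to 170 g, in the chute just behind the lid; origin at its centre
- potato_b: a round potato like the other, 60 mm in diameter, in the chute behind the first; origin at its centre
- mug: white ceramic mug, 76 mm wide, 75 mm high, standing beside the dispenser on its lever side, behind the lever's paddle; a bystander, origin under its middle, to be left alone
- spice_jar: amber glass jar with a steel lid, 44 mm wide, 85 mm high, standing beside the dispenser's lever; a bystander, origin under its middle, to be left alone
- spatula: black-handled spatula lying flat on the counter beside the lever's paddle; a bystander, origin under its middle, to be left alone
- bowl: white ceramic bowl, 150 mm wide, 60 mm high; a bystander, origin under its middle, to be left alone
- spoon: spoon lying flat on the counter; a bystander, origin under its middle, to be left alone
- oil_bottle: green glass bottle, 68 mm wide, 220 mm high; a bystander, origin under its middle, to be left alone
- pot: white enamel pot, 170 mm wide, 95 mm high; a bystander, origin under its middle, to be left alone
Things that resemble listed ones, but are neither listed nor needed, are in the scene too. Leave any pink or red look-alike of the potato_b alone.

How it is judged:
By the outcome, as a careful person would: the job done as asked, in the order asked, and still so for the second after the job is handed in, with the robot touching nothing.
It also fails if it takes over 46 s, if anything falls off the work surface, if the arm or the gripper's body presses on something with over 40 N, if the wrist force passes 120 N, or if a joint passes its speed limit or range.

## Working session

There is one attempt and no reset: what is moved stays moved. The work goes in short steps, each a Python script; the robot and the scene stay as the last script left them, time stands still between calls to the robot, and variables do not carry over. Pictures are saved under pics/ and viewed, at most 10 in all, crops included, and the job is handed in when it is done.

```bash
mkdir -p pics
cat > h.py <<'E'
import numpy as np, cv2
from workcell import robot, sense, cams, silhouettes, landmark_of
def world(p,cam):
    c=cams.camera_info(cam); return np.array(c["R"]).T@(np.array(p)-np.array(c["t"]))
def pix(P,cam):
    c=cams.camera_info(cam); r,_=cv2.Rodrigues(np.array(c["R"],float))
    return cv2.projectPoints(np.array([P],float),r,np.array(c["t"],float),np.array(c["intrinsics"],float),np.array(c["dist"],float))[0].ravel()
E
python3 - <<'E'
from h import *
np.set_printoptions(precision=3,suppress=True)
for cam in("scene","top"):
    im,d=cams.read_camera(cam); cv2.imwrite(f"pics/{cam}0.png",im[:,:,::-1])
    for l in("hopper","pad_top","lid_mid","potato_a","mug","spice_jar","spatula","oil_bottle","pot"):
        for r in landmark_of(l,cam)[:3]:
            w=world(r["location"],cam); print(cam,l,round(r["p"],2),w,pix(w,cam).round())
s=sense();print(s["time"],s["tool_rot"],s["wrist_force"])
E
```

```text
scene hopper 0.94 [0.465 0.083 0.003] [282. 237.]
scene pad_top 0.82 [0.624 0.074 0.157] [325. 215.]
scene lid_mid 0.77 [0.469 0.074 0.086] [282. 218.]
scene potato_a 0.56 [0.403 0.141 0.084] [276. 204.]
scene potato_a 0.56 [ 0.351 -0.063  0.03 ] [230. 241.]
scene potato_a 0.46 [0.208 0.384 0.032] [267. 173.]
scene mug 0.89 [0.501 0.248 0.001] [314. 217.]
scene spice_jar 0.84 [0.6   0.219 0.005] [335. 229.]
scene spice_jar 0.18 [0.469 0.081 0.006] [283. 237.]
scene spatula 0.6 [ 0.711  0.193 -0.002] [360. 245.]
scene oil_bottle 0.83 [0.589 0.442 0.001] [358. 200.]
scene pot 0.56 [ 0.409  0.513 -0.001] [325. 180.]
top hopper 0.71 [0.468 0.082 0.001] [260. 209.]
top pad_top 0.77 [0.626 0.078 0.155] [260. 145.]
top lid_mid 0.75 [0.473 0.078 0.089] [260. 203.]
top lid_mid 0.32 [0.593 0.439 0.002] [144. 167.]
top potato_a 0.82 [0.407 0.14  0.082] [238. 227.]
top potato_a 0.77 [0.226 0.266 0.033] [194. 290.]
top potato_a 0.77 [0.21  0.387 0.027] [153. 295.]
top mug 0.73 [ 0.509  0.254 -0.001] [204. 195.]
top mug 0.2 [0.473 0.075 0.089] [261. 203.]
top spice_jar 0.5 [0.606 0.224 0.003] [214. 163.]
top spatula 0.92 [ 0.709  0.196 -0.001] [225. 131.]
top oil_bottle 0.81 [0.595 0.438 0.002] [145. 166.]
1.0 [ 0.     0.125  0.992 -0.   ] [-1.044  0.04   0.362]
```

View pics/top0.png

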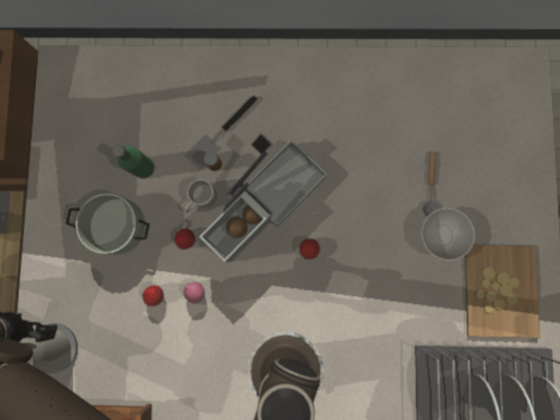

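View pics/scene0.png

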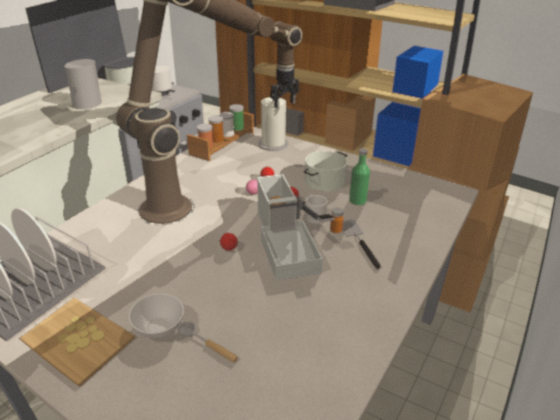

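Top view: the dispenser runs from the chute (230,230), with brown potatoes at (236,227) and (251,215), to the tray (290,180). The paddle is at (261,145), the jar at (213,160), the mug at (200,192) and the spatula at (225,131). The red and pink balls at (185,239), (153,295), (194,292) and (310,249) are look-alikes outside the dispenser, so I'll leave them alone. Both cameras agree on the paddle position, and it gives a yaw of about 2.377.

```bash
cat >> h.py <<'E'
yaw=2.377; O=np.array([.467,.0825,0])
def disp(x,y,z): c,s=np.cos(yaw),np.sin(yaw); return O+np.array([c*x-s*y,s*x+c*y,z])
Q=np.array([0,.373,.928,0]);Q/=np.linalg.norm(Q)
E
python3 - <<'E'
from h import *
np.set_printoptions(precision=3,suppress=True)
p=np.array(sense()["eef_pos"]); robot.move_l(p+[0,0,.15],speed=.25)
robot.move_pose(disp(-.119,-.108,.34),Q); robot.grasp()
im,d=cams.read_camera("wrist"); cv2.imwrite("pics/w1.png",im[:,:,::-1])
for l in("pad_top","hopper","lid_mid"):
    for r in landmark_of(l,"wrist")[:2]: print(l,r["p"],world(r["location"],"wrist"),pix(world(r["location"],"wrist"),"wrist"))
s=sense();print(s["time"],s["eef_pos"],s["wrist_force"],s["gripper_width"],s["joints"],disp(-.119,-.105,.153))
E
```

```text
hopper 0.84 [ 0.469  0.083 -0.006] [215.109  97.331]
lid_mid 0.88 [0.472 0.082 0.09 ] [200.185  91.544]
5.225 [0.628 0.078 0.34 ] [-0.679  0.049 -0.45 ] 0.00011923005582723099 [ 0.055  0.238  1.462  0.     1.442 -0.752] [0.626 0.076 0.153]
```

View pics/w1.png

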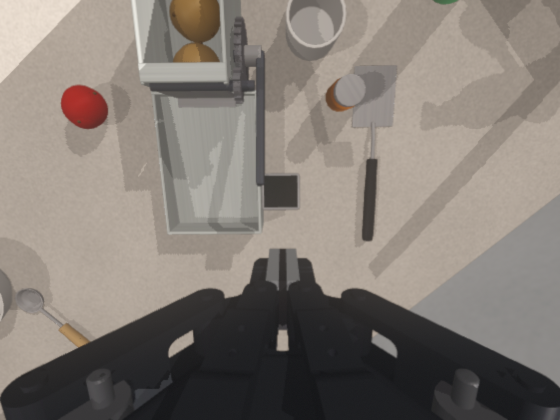

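The wrist view shows both potatoes behind the lid at (195,15) and (195,55), and the dark paddle centred at (281,191). Next I'll check the paddle pixel against the estimate, then touch it.

```bash
cat >> h.py <<'E'
def pad(th,up=0,y=-.108): a=.36-th; return disp(.04-.17*np.cos(a),y,.093+.17*np.sin(a)+.011+up)
E
python3 - <<'E'
from h import *
np.set_printoptions(precision=3,suppress=True)
c=cams.camera_info("wrist")
u=cv2.undistortPoints(np.array([[[281.,191.]]]),np.array(c["intrinsics"],float),np.array(c["dist"],float)).ravel()
R=np.array(c["R"]);C=-R.T@np.array(c["t"]);r=R.T@[u[0],u[1],1]; P=C+r*(.153-C[2])/r[2]
e=P-disp(-.119,-.105,.153); print("paddle",P,"err",e)
if np.linalg.norm(e)<.012:
    robot.move_l(pad(0,.02),speed=.15)
    print(robot.move_l(pad(0,-.012),speed=.03,contact_N=1.5))
s=sense();print(s["time"],s["eef_pos"],pad(0),s["wrist_force"])
E
```

```text
paddle [0.628 0.075 0.153] err [ 0.003 -0.001  0.   ]
False
7.6333 [0.628 0.078 0.152] [0.628 0.078 0.164] [-0.431 -0.53  -0.058]
```

Run:
```python
from h import *
im,d=cams.read_camera("wrist"); a=im[120:400,180:400]
im2,d=cams.read_camera("scene"); b=im2[160:290,240:380]
cv2.imwrite("pics/w2.png",np.hstack([cv2.resize(a,(390,500)),cv2.resize(b,(400,500))])[:,:,::-1])
print(sense()["wrist_force"])
```

```text
[ 0.5690325  -0.00904695  0.3104712 ]
```

View pics/w2.png

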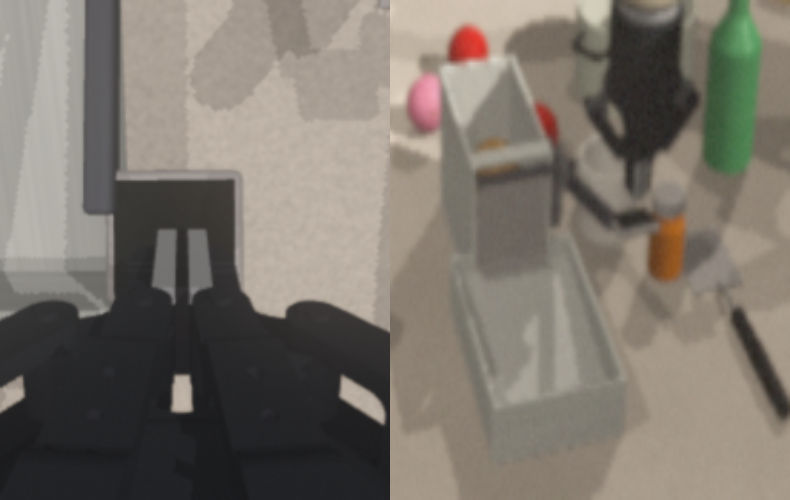

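The fingers are centred over the paddle and the lid is still shut, so there is no firm contact yet. I'll continue down with the contact stop on.

Run:
```python
from h import *
np.set_printoptions(precision=3,suppress=True)
print(robot.move_l(pad(0,-.032),speed=.02,contact_N=2))
s=sense();print(s["time"],s["eef_pos"],pad(0),s["wrist_force"])
r=landmark_of("lid_mid","scene")
```

```text
False
8.8833 [0.628 0.078 0.132] [0.628 0.078 0.164] [-1.018 -0.068  0.235]
```

Run:
```python
from h import *
im,d=cams.read_camera("wrist"); a=im[120:400,180:400]
im2,d2=cams.read_camera("scene"); b=im2[160:290,240:380]
cv2.imwrite("pics/w3.png",np.hstack([cv2.resize(a,(390,500)),cv2.resize(b,(400,500))])[:,:,::-1])
for l in("pad_top","lid_mid"):
  for r in landmark_of(l,"scene")[:2]: print(l,r["p"],world(r["location"],"scene"))
```

```text
pad_top 0.73 [0.62591853 0.07797678 0.15499586]
lid_mid 0.98 [0.46990622 0.07752771 0.08420287]
```

View pics/w3.png

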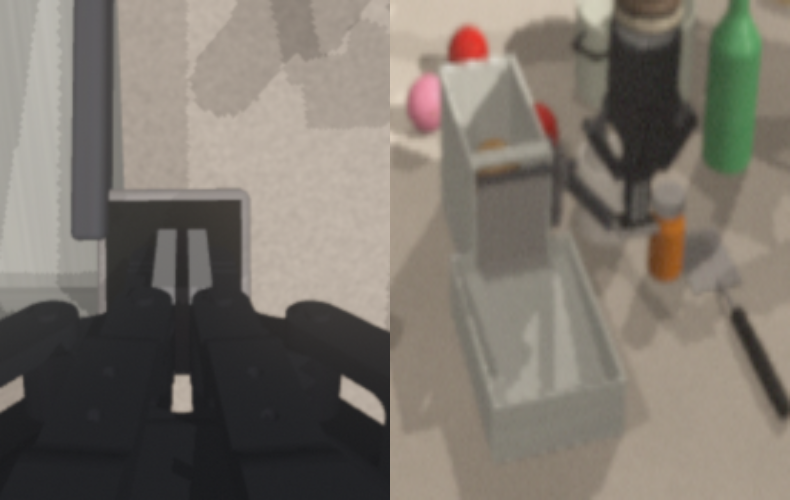

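Run:
```python
from h import *
np.set_printoptions(precision=3,suppress=True,linewidth=150)
im,d=cams.read_camera("wrist"); c=cams.camera_info("wrist")
K=np.array(c["intrinsics"],float);R=np.array(c["R"]);t=np.array(c["t"])
print("cam",-R.T@t,sense()["eef_pos"],sense()["time"])
for u,v in [(245,240),(255,270),(312,270),(310,240),(274,252),(274,262),(293,252),(293,262),(274,275)]:
    n=cv2.undistortPoints(np.array([[[u,v]]],float),K,np.array(c["dist"],float)).ravel()
    print((u,v),d[v,u],R.T@(d[v,u]*np.array([n[0],n[1],1])-t))
print("expected tip px",pix(np.array(sense()["eef_pos"])-[0,0,.011],"wrist"), "padtop px",pix(disp(-.119,-.105,.153),"wrist"))
```

```text
cam [0.58  0.124 0.295] [0.628 0.078 0.132] 9.1833
(245, 240) 0.15652947 [0.606 0.072 0.148]
(255, 270) 0.13346785 [0.615 0.074 0.173]
(312, 270) 0.13442403 [0.632 0.092 0.172]
(310, 240) 0.15670675 [0.63  0.096 0.148]
(274, 252) 0.14382002 [0.618 0.082 0.161]
(274, 262) 0.13278271 [0.618 0.083 0.173]
(293, 252) 0.14349367 [0.624 0.089 0.162]
(293, 262) 0.13351522 [0.624 0.088 0.172]
(274, 275) 0.1213356 [0.618 0.083 0.185]
expected tip px [282.238 242.21 ] padtop px [276.291 264.252]
```

Depth shows the real fingertip at z≈0.157, which is higher than the nominal offset predicts, and the paddle at ≈0.150. So contact is still to come and I'll keep probing.

Run:
```python
from h import *
np.set_printoptions(precision=3,suppress=True)
print(robot.move_l(pad(0,-.057),speed=.02,contact_N=2))
s=sense();print(s["time"],s["eef_pos"],s["wrist_force"])
im,d=cams.read_camera("wrist");cams.read_camera("scene")
print([ (round(r["p"],2),world(r["location"],"scene")) for l in("pad_top","lid_mid") for r in landmark_of(l,"scene")[:1]])
a=im[120:400,180:400]; b=cams.read_camera("scene")[0][160:290,240:380]
cv2.imwrite("pics/w4.png",np.hstack([cv2.resize(a,(390,500)),cv2.resize(b,(400,500))])[:,:,::-1])
```

```text
False
10.5833 [0.627 0.078 0.107] [ 1.153 -0.667  0.968]
[(0.56, array([0.627, 0.072, 0.133]))]
```

View pics/w4.png

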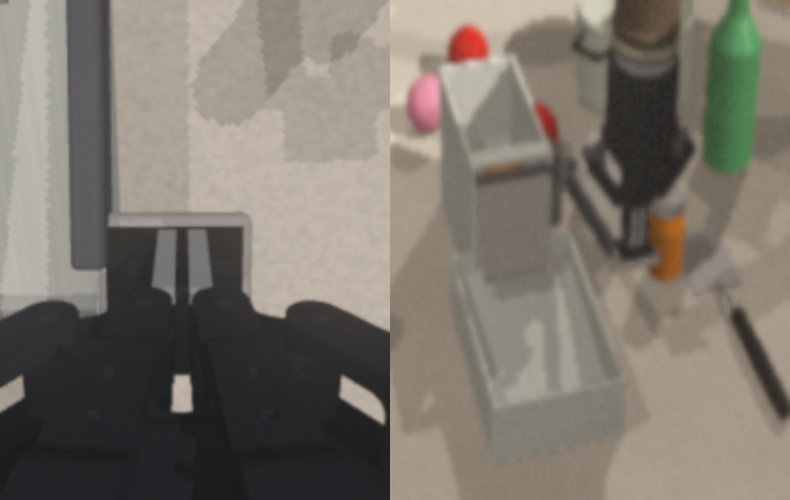

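The lever is now moving, with the paddle at z≈0.133 and the lid just cracked open. The effective tip is about 26 mm behind the TCP. I'll follow the arc down with a slight outward shift, stopping on a force rise at the end stop.

```bash
cat >> h.py <<'E'
OUT=disp(-.005,0,0)-O
E
python3 - <<'E'
from h import *
np.set_printoptions(precision=3,suppress=True)
for th in(.24,.36,.46):
    h=robot.move_l(pad(th,-.037)+OUT,speed=.05,contact_N=14)
    s=sense();print(th,h,s["time"],s["eef_pos"],s["wrist_force"])
    if h: break
else:
    h=robot.move_l(pad(.523,-.037-.012)+OUT,speed=.02,contact_N=8)
    s=sense();print(h,s["time"],s["eef_pos"],s["wrist_force"])
b=cams.read_camera("scene")[0][160:290,240:380]; c=cams.read_camera("top")[0][120:270,180:340]; 
print([ (l,round(r["p"],2),world(r["location"],"scene")) for l in("pad_top","lid_mid","potato_a") for r in landmark_of(l,"scene")[:3]])
cv2.imwrite("pics/w5.png",np.hstack([cv2.resize(c,(390,500)),cv2.resize(b,(400,500))])[:,:,::-1])
E
```

```text
0.24 False 11.475 [0.638 0.067 0.087] [-0.19  -0.475 -0.687]
0.36 False 12.0333 [0.639 0.067 0.066] [-0.429 -0.004 -0.379]
0.46 False 12.525 [0.639 0.068 0.05 ] [-0.145  0.669  2.752]
True 13.0667 [0.639 0.068 0.045] [-1.536 -0.245  6.429]
[('pad_top', 0.62, array([0.631, 0.071, 0.068])), ('lid_mid', 0.91, array([0.494, 0.05 , 0.116])), ('potato_a', 0.66, array([ 0.585, -0.038,  0.043])), ('potato_a', 0.64, array([0.212, 0.384, 0.031])), ('potato_a', 0.57, array([ 0.35 , -0.064,  0.033]))]
```

View pics/w5.png

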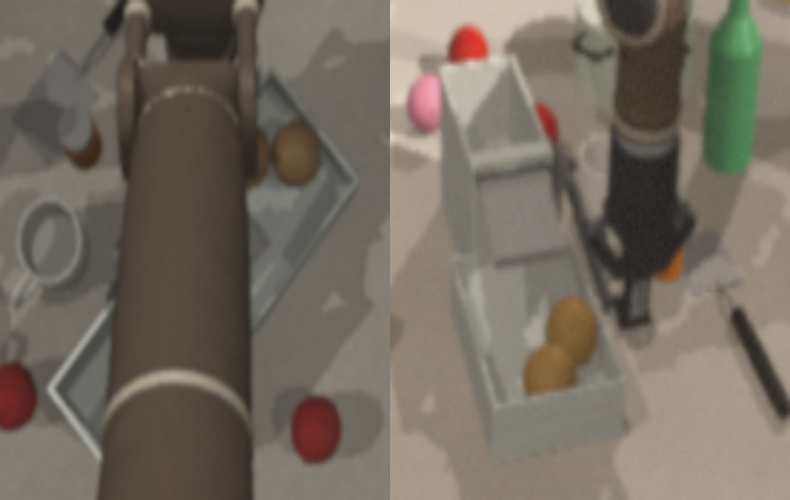

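Both potatoes are in the tray, at (570,330) and (550,370) in the scene crop, and the lid is at about 1.1 rad. I'll press a touch more to be sure of the stop, then ease up along the arc in about 3 s.

Run:
```python
from h import *
np.set_printoptions(precision=3,suppress=True)
p=np.array(sense()["eef_pos"]); print(robot.move_l(p-[0,0,.006],speed=.02,contact_N=6)); robot.dwell(.5)
s=sense();print(s["eef_pos"],s["wrist_force"]); cams.read_camera("scene")
print([ (l,round(r["p"],2),world(r["location"],"scene")) for l in("lid_mid","potato_a") for r in landmark_of(l,"scene")[:5]])
t0=sense()["time"]
for th,u in((.4,0),(.27,.002),(.13,.004),(0,.008)):
    robot.move_l(pad(th,-.037+u)+OUT,speed=.04)
    s=sense();print(th,s["time"]-t0,s["eef_pos"],s["wrist_force"])
robot.move_l(pad(0,-.017)+OUT,speed=.03); print(sense()["time"]-t0)
robot.move_l(pad(0,.17)+OUT,speed=.15)
b=cams.read_camera("scene")[0][160:290,240:380]
print(sense()["time"],[ (l,round(r["p"],2),world(r["location"],"scene")) for l in("pad_top","lid_mid") for r in landmark_of(l,"scene")[:1]])
c=cams.read_camera("wrist")[0]
cv2.imwrite("pics/w6.png",np.hstack([cv2.resize(c,(390,300)),cv2.resize(b,(400,300))])[:,:,::-1])
```

```text
True
[0.638 0.068 0.045] [-1.518 -0.099  6.311]
[('lid_mid', 0.78, array([0.496, 0.053, 0.116])), ('potato_a', 0.79, array([ 0.352, -0.063,  0.027])), ('potato_a', 0.64, array([0.369, 0.297, 0.031])), ('potato_a', 0.63, array([0.213, 0.27 , 0.033])), ('potato_a', 0.59, array([ 0.588, -0.037,  0.043])), ('potato_a', 0.57, array([0.585, 0.018, 0.051]))]
0.4 0.5582999999999991 [0.64  0.067 0.061] [-0.139  0.487  2.471]
0.27 1.3082999999999991 [0.638 0.068 0.084] [-1.66  -0.831  1.352]
0.13 2.099999999999998 [0.636 0.07  0.11 ] [-0.196  0.635  2.01 ]
0 2.8999999999999986 [0.631 0.074 0.135] [ 0.982 -0.203  0.69 ]
3.4499999999999993
19.075 [('pad_top', 0.68, array([0.626, 0.075, 0.155])), ('lid_mid', 0.75, array([0.471, 0.075, 0.087]))]
```

View pics/w6.png

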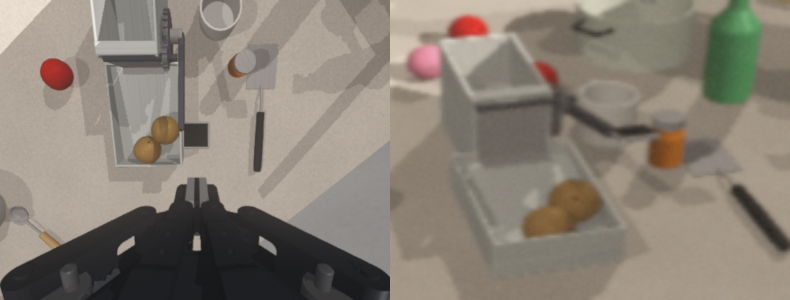

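The final views show both potatoes in the tray, the lid shut, the lever up, the bystanders in place and the arm clear of everything.

```bash
python3 -c "
from h import *
print(robot.hand_in())"
```

```text
the job is handed in; nothing more can be done
None
```

Job handed in: both potatoes are in the catch tray, the lid was eased fully shut over about 3 s, and the last pictures show everything else where it was; the result of the judging was not shown.

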